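# Lock the lens stage with its thumb wedge

### The job

Two sliding-bar stages stand on the optical table, one carrying the round lens, the other the square mirror mount. Lock the lens stage where it stands: slide its thumb wedge in along its ramp until it jams the bar fast, and let go. Do not shift the lens bar while doing so, and leave the mirror stage as it is, unlocked.

Things in the scene. Friction and masses are not known exactly. Their poses are not given: they have to be found in the camera images.
- lens_wedge: Thumb wedge of the lens stage, 22 wide, 80 long. Origin: bottom centre of its tab's pushing face, 26-31 above the worktop; z up. Tab: 26 (x) by 14 (y 0 to 14), 34 tall. Slides only along +y under a bridge (top 47 above worktop), sinking slightly; about 2 N. Meets the bar after 22-32 mm, origin then 58 from the bar's centre line; 15-20 N more jams it, and it stays. 50 mm free behind the tab.
- lens_bar: Steel bar 170 (x) x 24 x 16 mm with the lens (black ring on a short post, 66 tall) fixed on it 45 mm from its middle at +x. Origin: centre of its underside, 10 above the worktop; its top is at 26. x along the bar, away from the robot. Slides along x with about 1 N. It lies on a dark metal base 150 x 105 x 10 fixed to the worktop; wedge and bridge cross it near its robot end.
- mirror_wedge: The same kind of thumb wedge, same axes, on the stage that carries the mirror (square black mount with adjusters on a short post). Leave alone.
- mirror_bar: The same kind of bar and stage, carrying the mirror in its square black mount (70 mm tall above the bar). Leave alone.

How it is judged:
At the end, for the whole second after the job is handed in: The lens stage's wedge is jammed: left alone, it presses on the lens bar with more than 5 N. The lens bar is within 10 mm of where it stood at the start, and so are the mirror stage's wedge and bar (contact force between lens_wedge and lens_bar above 5 N and distance of each of lens_bar, mirror_wedge, mirror_bar from where it was at the start of the episode below 0.01 m); the robot touches nothing.
It fails at once if the mirror stage's wedge is jammed on its bar (contact force between mirror_wedge and mirror_bar above 3 N).
It also fails if it takes over 32 s, if anything falls off the work surface, if the arm or the gripper's body presses on something with over 40 N, if the wrist force passes 120 N, or if a joint passes its speed limit or range.

### The arm

A 6-joint arm with a two-finger parallel gripper is mounted at the origin on a cart in front of the work surface, level with it; the furniture and walls round the work are solid. World frame = base frame: x ahead of the robot, y to its left, z up, the work surface at z = 0. Lengths are in m, angles in rad, forces in N, time in s.
With the tool pointing down it reaches from about 0.325 to 0.775 m from the base axis. Payload 5.5 kg.
Tool frame: the origin (TCP) lies between the finger pads; the fingertips stand 8 mm ahead of it and the grasp point (between the pads) lies 11 mm behind it (tcp_to_tips is the distance from the TCP to the fingertips, in m); z points along the fingers, y is the direction in which the jaws open and shut (so a half turn about z gives the same grasp; the last joint's range is limited). The gripper opens to 88 mm and grips with 3 to 60 N. Pads are 20 mm wide; open, the fingers measure 115 mm over their backs; the gripper's body (75 mm by 178 mm) begins 61 mm behind the grasp point.
Start: joints at [1.229, 0.091, 1.231, -0, 1.82, -0.057], TCP at [0.169, 0.576, 0.231] pointing down, gripper open.
Joint ranges: [-2.87, 2.87], [-0.86, 2.18], [0.17, 2.46], [-1.51, 4.65], [0.06, 2.69], [-2.65, 2.65]. Speed limits (rad/s): [2.57, 2.57, 3.01, 3.14, 3.14, 3.14].

### API

Orientations are given as a unit quaternion [w, x, y, z].
In Python, from bench import * gives the robot as it stands. Calls block until the motion is done:
- move_to(position, orientation): joint-space move of the TCP to a pose.
- move_l(position, speed=0.15, orientation=None): straight line of the TCP; orientation=None keeps the orientation; speed is the mean speed in m/s.
- movej(angles): joint-space move.
- gripper_open() and close(): open the fingers fully, or close them until they stop; the grip force is fixed at half the most.
- hold(seconds).
- inverse_kinematics(position, orientation): joint angles nearest the present ones, or None.
- state(): the state.
- get_image(name): name is "scene" or "top"; returns a dict with "frame" (400x640x3 uint8, blue, green, red), "depth" (400x640 float32, m along the optical axis (not along the pixel's ray), 0 where there is no reading), "camera_matrix" (3x3 intrinsics, pixels), "view" (4x4, takes a point from world to camera coordinates). Camera axes: x right, y up, looking along -z (the intrinsics and any distortion apply to the point x, -y, -z); pixel columns grow to the right and rows downward; lengths in m; the calibration is good to about 2 mm. A picture is of the moment at which its call begins.
A pose or a line that the arm cannot do raises IKError and nothing moves.
- job_done(): hands the job in, once; it reports no verdict.
The state is a dict: "time": time; "joint_pos": joint angles; "dq": joint speeds; "joint_torque": joint torques, N m; "ee_pos": TCP position; "ee_rot": TCP orientation; "ft_force": force on the tool from outside, world axes, zero at the start; "moment": the same for the moment, N m; "finger_gap": finger opening in m.
Only numpy, scipy, OpenCV 4.12 (cv2) and the standard library are available. Lean on these libraries where they do the work, as an engineer would, in place of code of your own. Each camera call takes 0.05 s, during which the arm holds its last target. There are 200 camera calls.

## Working session

There is one attempt and no reset: what is moved stays moved. The work goes in short steps, each a Python script; the robot and the scene stay as the last script left them, time stands still between calls to the robot, and variables do not carry over. Pictures are saved under pics/ and viewed, about 8 in all and at most 12, crops included, and the job is handed in when it is done.

```bash
mkdir -p pics; cat > h.py <<'E'
from bench import *
import numpy as np, cv2
def pts(im):
    d=im["depth"];K=im["camera_matrix"];h,w=d.shape
    u,v=np.meshgrid(np.arange(w),np.arange(h))
    P=np.stack([(u-K[0][2])/K[0][0]*d,-(v-K[1][2])/K[1][1]*d,-d],-1)
    V=np.linalg.inv(np.array(im["view"]));return P@V[:3,:3].T+V[:3,3]
E
python3 - <<'E'
from h import *
for n in("top","scene"):
    im=get_image(n);cv2.imwrite(f"pics/{n}1.png",im["frame"]);np.save(f"{n}.npy",pts(im));print(np.round(im["view"],3),im["camera_matrix"],im.keys(),(im["depth"]>0).mean())
print(state())
E
```

```text
[[ 0.006 -1.     0.005 -0.034]
 [ 0.987  0.007  0.158 -0.552]
 [-0.158  0.003  0.987 -0.883]
 [ 0.     0.     0.     1.   ]] [[418.79166661   0.         323.17121842]
 [  0.         418.79166661 200.27416514]
 [  0.           0.           1.        ]] dict_keys(['frame', 'depth', 'camera_matrix', 'view']) 0.9962421875
[[-0.578 -0.816 -0.017  0.313]
 [ 0.38  -0.287  0.879 -0.267]
 [-0.722  0.502  0.476 -0.486]
 [ 0.     0.     0.     1.   ]] [[424.90397563   0.         322.01184115]
 [  0.         424.90397563 203.57561154]
 [  0.           0.           1.        ]] dict_keys(['frame', 'depth', 'camera_matrix', 'view']) 0.99582421875
{'time': 0.1, 'joint_pos': array([ 1.22929036e+00,  9.17568437e-02,  1.23173788e+00,  3.65740147e-06,
        1.81979009e+00, -5.66694395e-02]), 'dq': array([ 0.00047802, -0.0027907 , -0.00371632,  0.00030423,  0.00116421,
       -0.00031504]), 'joint_torque': array([ 2.35795487e-03, -4.47856629e+01, -4.07570386e+01,  6.99602324e-02,
        2.84123747e-02, -1.43659900e-04]), 'ee_pos': array([0.16850146, 0.57559935, 0.22965151]), 'ee_rot': array([-1.69071720e-04,  1.41936810e-01,  9.89875359e-01, -8.29019440e-04]), 'ft_force': array([-0.14538749,  0.23555352, -0.81354543]), 'moment': array([ 0.04034177, -0.03887689, -0.08093583]), 'finger_gap': 0.0875806553421926}
```

View pics/top1.png

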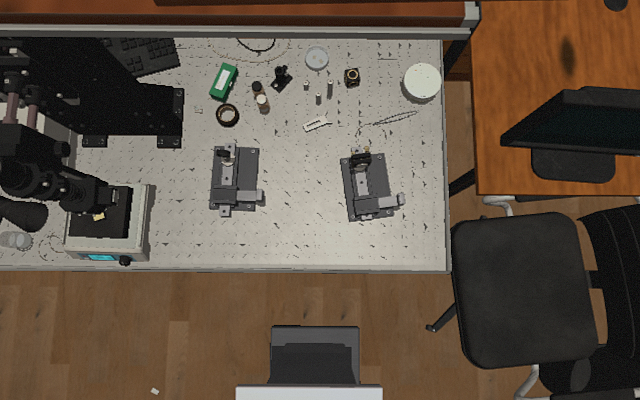

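View pics/scene1.png

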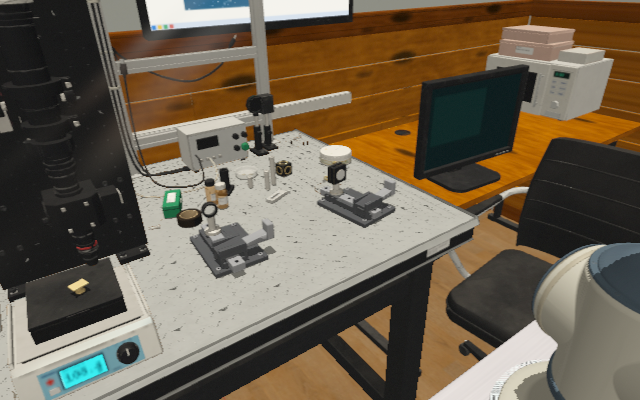

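The lens stage is the left one (top view about (235,180), ring at (224,152)), with its wedge tab to its right at about (257,196). The mirror stage is at about (365,185). I'll zoom in and measure.

```bash
python3 - <<'E'
from h import *
f=cv2.imread("pics/top1.png");g=cv2.imread("pics/scene1.png")
a=cv2.resize(f[135:225,195:285],(540,540),interpolation=cv2.INTER_CUBIC);cv2.imwrite("pics/c1.png",a)
b=cv2.resize(g[190:285,180:290],(770,665)[0:2],interpolation=cv2.INTER_CUBIC)[:600];cv2.imwrite("pics/c2.png",b)
P=np.load("top.npy")
np.set_printoptions(linewidth=250)
print("z mm");print((P[184:210:1,228:272:1,2]*1000).round().astype(int))
for uv in[(240,196),(257,196),(262,200),(224,210),(224,170),(300,200)]:print(uv,P[uv[1],uv[0]].round(4))
E
```

```text
z mm
[[ 26  25  24 ...  -4   0  -2]
 [ 44  45  41 ...   1   0   0]
 [ 47  43  46 ...   0   2   0]
 ...
 [ 27  28  23 ...   0  -2  -5]
 [ 23  26 959 ...  -1   0   1]
 [ 26  23  22 ...   0  -2  -1]]
(240, 196) [0.5619 0.1553 0.0379]
(257, 196) [0.5575 0.1132 0.0652]
(262, 200) [0.5504 0.1036 0.0549]
(224, 210) [0.532  0.1928 0.0242]
(224, 170) [0.6238 0.1965 0.0257]
(300, 200) [ 0.5604  0.0236 -0.0037]
```

View pics/c1.png

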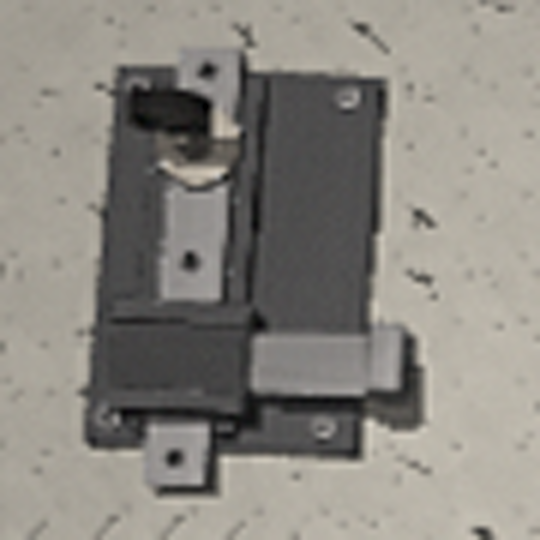

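View pics/c2.png

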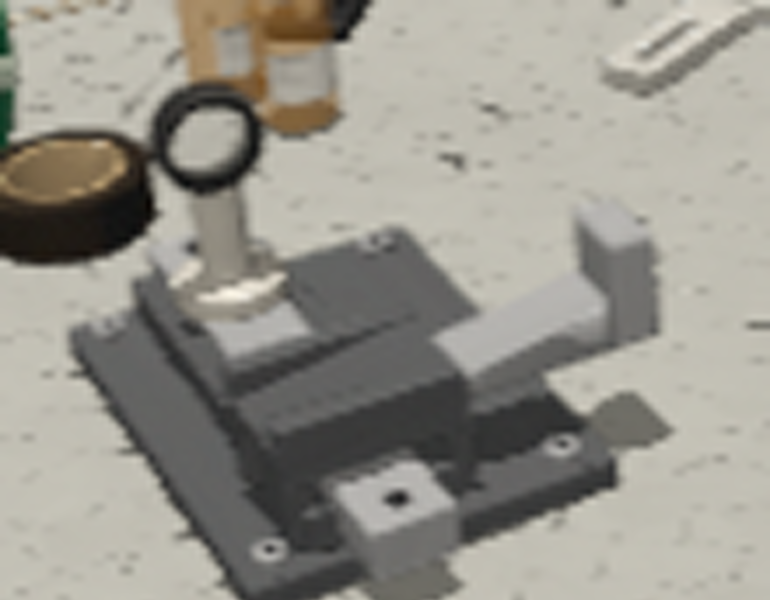

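The tab is at crop (390,357) and stands up clear of the base. The bar's ends are at crop (178,460) and (212,65). The bridge sits near the robot end. Next I'll compute the axes and the tab's pushing face.

```bash
python3 - <<'E'
from h import *
im=get_image("top");K=im["camera_matrix"];V=np.linalg.inv(im["view"])
def ray(u,v,z):
    d=V[:3,:3]@np.array([(u-K[0][2])/K[0][0],-(v-K[1][2])/K[1][1],-1]);o=V[:3,3];return o+d*(z-o[2])/d[2]
c=lambda x,y,z:ray(195+x/6-.5,135+y/6-.5,z)
# bar edges on top z=.026; tab top corners z~.062; base corners z=.01
L=[c(148,422,.026),c(146,488,.026)];R=[c(212,427,.026),c(208,490,.026)]
far=[c(180,48,.026),c(244,54,.026)]
near=(L[1]+R[1])/2;fm=(far[0]+far[1])/2;ax=fm-near
print("bar near",near,"far",fm,"len",np.linalg.norm(ax),"yaw",np.arctan2(ax[1],ax[0]))
B=[c(118,66,.01),c(388,80,.01),c(86,446,.01),c(360,458,.01)]
for p in B:print("base",p)
a=(B[0]+B[1]-B[2]-B[3])/2;print("baseyaw",np.arctan2(a[1],a[0]),np.linalg.norm(a))
for n in("top","scene"):
    P=np.load(n+".npy").reshape(-1,3)
    yaw=np.arctan2(ax[1],ax[0]);X=np.array([np.cos(yaw),np.sin(yaw)]);Y=np.array([-X[1],X[0]])
    q=(P[:,:2]-near[:2]);s=np.c_[q@X,q@Y,P[:,2]]
    m=(s[:,0]>0)&(s[:,0]<.09)&(s[:,1]<-.055)&(s[:,1]>-.13)&(s[:,2]>.05)&(s[:,2]<.08)
    t=s[m];print(n,len(t),np.percentile(t,[2,50,98],axis=0).round(4))
Xc=near[:2]
for x,y in[(368,325),(410,325),(408,390),(368,385)]:
    p=c(x,y,.062)[:2]-near[:2];print("tab corner stage",p@X,p@Y)
print(X,Y,near)
E
```

```text
bar near [0.5181704  0.19178381 0.026     ] far [0.68762588 0.18575402 0.026     ] len 0.16956272154679605 yaw -0.03556834131870905
base [0.68611957 0.2257997  0.01      ]
base [0.68126744 0.12031435 0.01      ]
base [0.53634801 0.2308766  0.01      ]
base [0.53245116 0.1264446  0.01      ]
baseyaw -0.037516261207246236 0.14939904523479375
top 91 [[ 0.0335 -0.0882  0.0507]
 [ 0.0465 -0.0817  0.0626]
 [ 0.0581 -0.074   0.0665]]
scene 106 [[ 0.0298 -0.0841  0.0503]
 [ 0.0375 -0.0756  0.06  ]
 [ 0.0549 -0.0706  0.0629]]
tab corner stage 0.058680391860959684 -0.07303547168665485
tab corner stage 0.05932999838460808 -0.08825769404331973
tab corner stage 0.035437684902716524 -0.08907916781354235
tab corner stage 0.0366514575724574 -0.07451878455612895
[ 0.99936751 -0.03556084] [0.03556084 0.99936751] [0.5181704  0.19178381 0.026     ]
```

```bash
python3 - <<'E'
from h import *
P=np.concatenate([np.load(n+".npy").reshape(-1,3) for n in("top","scene")])
np.set_printoptions(linewidth=200)
print("rows x .1-.9, cols y .9..-.3; max z cm")
for x in np.arange(.1,.9,.1):
    r=[]
    for y in np.arange(.9,-.1,-.1):
        m=(abs(P[:,0]-x)<.05)&(abs(P[:,1]-y)<.05);r.append(int(100*np.percentile(P[m,2],99)) if m.sum()>3 else -99)
    print(round(x,1),r)
Y=.0356;R=np.array([[np.sin(Y),np.cos(Y),0],[np.cos(Y),-np.sin(Y),0],[0,0,-1]]);
from scipy.spatial.transform import Rotation as T
q=T.from_matrix(R).as_quat()[[3,0,1,2]];print(q)
X=np.array([.99937,-.03556]);Yv=np.array([.03556,.99937]);n=np.array([.51817,.19178])
for z in(.25,.12,.042):
  p=n+.0475*X-.12*Yv;print(p,inverse_kinematics([*p,z],q))
E
```

```text
rows x .1-.9, cols y .9..-.3; max z cm
0.1 [-87, -87, -87, -87, -87, -87, -87, 0, 0, 22]
0.2 [-87, -87, -87, -86, -86, -86, -87, -71, 0, 0]
0.3 [-87, -87, -87, -87, -86, -87, -86, -87, -87, -86]
0.4 [-87, -87, 5, 4, 6, 6, 0, 0, 0, 95]
0.5 [-99, -99, 7, 13, 9, 44, 20, 4, 5, 0]
0.6 [-99, -99, 0, 0, 8, 41, 0, 68, 68, 68]
0.7 [-99, -99, -99, 12, 31, 43, 43, 8, 1, 1]
0.8 [-99, -99, 2, -99, -99, 0, 14, 3, 6, 7]
[0.         0.7195806  0.69440893 0.        ]
[0.56137287 0.0701665 ] [ 6.42116215e-02  3.28970296e-03  1.28692516e+00 -4.44089210e-16  1.85137779e+00  9.98116215e-02]
[0.56137287 0.0701665 ] [ 6.42116215e-02  5.42871840e-03  1.51463001e+00 -4.44089210e-16  1.62153392e+00  9.98116215e-02]
[0.56137287 0.0701665 ] [ 6.42116215e-02  4.56882200e-02  1.61394341e+00 -4.44089210e-16  1.48196103e+00  9.98116215e-02]
```

```bash
cat >> h.py <<'E'
X=np.array([.99937,-.03556]);Yv=np.array([.03556,.99937]);N=np.array([.51817,.19178])
Q=np.array([0.,.7195806,.69440893,0.])
def S(x,y,z): return [*(N+x*X+y*Yv),z]
E
python3 - <<'E'
from h import *
s=state();p=s["ee_pos"];r=np.hypot(p[0],p[1]);a=np.arctan2(p[1],p[0])
move_l([p[0]*.37/r,p[1]*.37/r,.25],speed=.25)
j=np.array(state()["joint_pos"]);j[0]=.064;j[5]=.1;movej(j)
print(state()["time"],state()["ee_pos"])
close()
move_to(S(.0475,-.12,.15),Q)
move_l(S(.0475,-.12,.042),speed=.12)
s=state();print(s["time"],s["ee_pos"],s["ft_force"],s["finger_gap"],S(.0475,-.12,.042))
im=get_image("scene");cv2.imwrite("pics/s2.png",cv2.resize(im["frame"][130:310,140:380],(800,600)))
E
```

```text
2.7 [0.36599343 0.05815742 0.24962183]
5.975 [0.56201929 0.070196   0.04315185] [1.45937584 0.04742518 0.6906987 ] 0.00020211550736170744 [np.float64(0.561372875), np.float64(0.07016650000000002), 0.042]
```

View pics/s2.png

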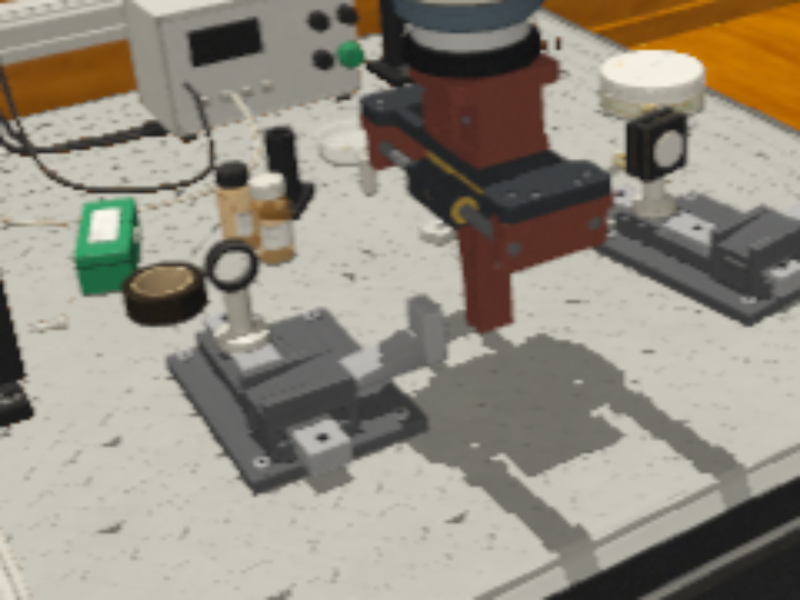

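The closed fingers stand right behind the tab (pic about (485,320), tab at (428,330)), with the stage undisturbed. Now I'll push and watch the force.

```bash
python3 - <<'E'
from h import *
f0=np.array(state()["ft_force"])
def fy(): s=state();f=np.array(s["ft_force"])-f0;return -(f[:2]@Yv),f,s
move_l(S(.0475,-.105,.042),speed=.06);print(fy()[0])
y=-.105
while y<-.05:
    big=y<-.0815
    y+=.004 if big else .0007
    move_l(S(.0475,y,.042),speed=.05 if big else .01)
    F,f,s=fy()
    print(round(y,4),round(float((s["ee_pos"][:2]-N)@Yv),4),f.round(1),s["time"])
    if F>28 or s["time"]>22:break
hold(.2);print(fy()[:2])
E
```

```text
1.1936804709837485
-0.101 -0.1009 [ 0.2 -1.3 -1.6] 6.675
-0.097 -0.0968 [-0.2 -1.3 -0.5] 6.925
-0.093 -0.0928 [-0.6 -0.6 -1.1] 7.175
-0.089 -0.0887 [-0.9 -0.9 -0.7] 7.425
-0.085 -0.0846 [-0.   0.  -1.6] 7.675
-0.081 -0.0806 [-0.6 -1.9 -1.6] 7.925
-0.0803 -0.0802 [ 0.2 -2.1 -0.1] 8.175
-0.0796 -0.0797 [ 0.  -2.9 -1.8] 8.425
-0.0789 -0.0789 [ 1.1 -1.6 -1.4] 8.675
-0.0782 -0.0782 [-0.6 -3.2 -2.2] 8.925
-0.0775 -0.0774 [-0.4 -1.6 -1.9] 9.175
-0.0768 -0.0767 [ 0.  -2.4 -1.5] 9.425
-0.0761 -0.076 [-1.1 -1.9 -2.2] 9.675
-0.0754 -0.0753 [ 0.1 -2.6 -1.3] 9.925
-0.0747 -0.0746 [ 1.3 -1.2 -1.2] 10.175
-0.074 -0.0739 [-0.3 -1.9 -2.2] 10.425
-0.0733 -0.0732 [-0.6 -2.4 -1.9] 10.675
-0.0726 -0.0725 [-0.1 -2.1 -1.4] 10.925
-0.0719 -0.0718 [-0.3 -1.5 -1.8] 11.175
-0.0712 -0.0711 [ 0.5 -2.3 -1.6] 11.425
-0.0705 -0.0704 [-0.5 -1.6 -1.7] 11.675
-0.0698 -0.0697 [ 0.5 -2.8 -2.1] 11.925
-0.0691 -0.069 [-0.5 -2.4 -1.5] 12.175
-0.0684 -0.0683 [ 0.4 -2.3 -1.8] 12.425
-0.0677 -0.0676 [-0.5 -2.4 -1.6] 12.675
-0.067 -0.0669 [ 0.1 -2.8 -2. ] 12.925
-0.0663 -0.0662 [-0.3 -0.8 -1.4] 13.175
-0.0656 -0.0657 [ 0.5 -3.
[... 193 characters left out ...]
-0.9 -10.1  -2.3] 14.675
-0.0614 -0.0633 [ 0.2 -9.8 -1.9] 14.925
-0.0607 -0.063 [ -0.5 -12.8  -2.5] 15.175
-0.06 -0.0627 [ -0.7 -13.4  -1.6] 15.425
-0.0593 -0.0624 [ -1.1 -14.6  -2.4] 15.675
-0.0586 -0.0621 [ -0.7 -15.6  -3. ] 15.925
-0.0579 -0.0618 [ -0.9 -15.7  -2. ] 16.175
-0.0572 -0.0615 [ -1.3 -19.   -1.7] 16.425
-0.0565 -0.0612 [ -1.3 -19.1  -2. ] 16.675
-0.0558 -0.0608 [ -1.9 -20.5  -1.3] 16.925
-0.0551 -0.0605 [ -1.2 -22.1  -0.5] 17.175
-0.0544 -0.0603 [ -1.7 -23.3  -1.6] 17.425
-0.0537 -0.06 [ -1.7 -24.5  -0.5] 17.675
-0.053 -0.0597 [ -1.4 -26.6  -0.5] 17.925
-0.0523 -0.0594 [ -2.  -28.2  -0.6] 18.175
(np.float64(27.02857664860211), array([ -2.06972614, -26.97196953,  -1.02062754]))
```

```bash
python3 - <<'E'
from h import *
move_l(S(.0475,-.115,.042),speed=.08)
move_l(S(.0475,-.13,.20),speed=.2)
move_l(S(-.1,-.2,.3),speed=.25)
s=state();print(s["time"],s["ft_force"])
im=get_image("top");f=im["frame"];P=pts(im)
cv2.imwrite("pics/t3.png",np.hstack([cv2.resize(f[135:225,k:k+90],(400,400),interpolation=cv2.INTER_CUBIC) for k in(195,325)]))
q=P.reshape(-1,3);d=q[:,:2]-N;t=np.c_[d@X,d@Yv,q[:,2]]
m=(t[:,0]>.02)&(t[:,0]<.075)&(t[:,1]<-.03)&(t[:,1]>-.13)&(t[:,2]>.05)&(t[:,2]<.08);print(np.percentile(t[m],[2,50,98],axis=0).round(4))
g=cv2.imread("pics/top1.png");D=cv2.absdiff(f,g).max(2)
for n,r in(("mirror",(145,225,335,410)),("lensbar ends",(140,185,205,262)),("lensbar near",(203,222,205,240))):
    print(n,(D[r[0]:r[1],r[2]:r[3]]>40).sum())
E
```

```text
21.1667 [-0.70692874  0.27221236  0.16140243]
[[ 0.043  -0.0508  0.0513]
 [ 0.0523 -0.0468  0.0579]
 [ 0.0581 -0.0379  0.0619]]
mirror 575
lensbar ends 0
lensbar near 251
```

View pics/t3.png

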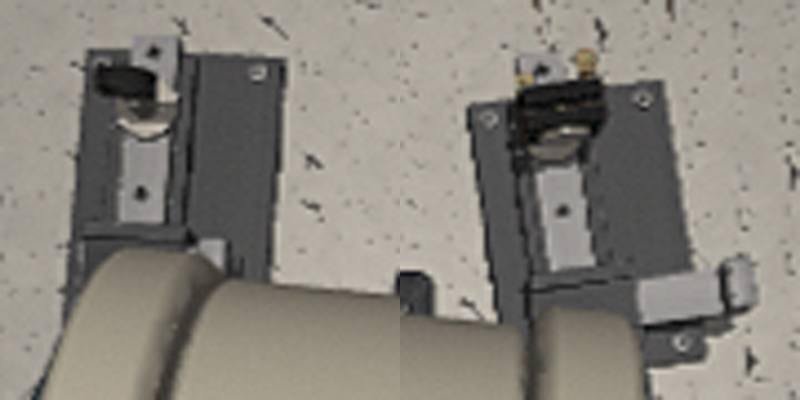

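The lens stage's far end hasn't changed (no changed pixels), and the mirror wedge is still fully out. The arm hides the wedge tab here, so I'll check it with the scene camera.

```bash
python3 - <<'E'
from h import *
im=get_image("scene");f=im["frame"];q=pts(im).reshape(-1,3)
cv2.imwrite("pics/s4.png",cv2.resize(f[130:310,140:420],(800,514),interpolation=cv2.INTER_CUBIC))
d=q[:,:2]-N;t=np.c_[d@X,d@Yv,q[:,2]]
m=(t[:,0]>.02)&(t[:,0]<.075)&(t[:,1]<-.03)&(t[:,1]>-.13)&(t[:,2]>.05)&(t[:,2]<.08);print(m.sum(),np.percentile(t[m],[2,50,98],axis=0).round(4))
E
```

```text
79 [[ 0.0311 -0.047   0.0502]
 [ 0.04   -0.0399  0.0558]
 [ 0.0544 -0.034   0.058 ]]
```

View pics/s4.png

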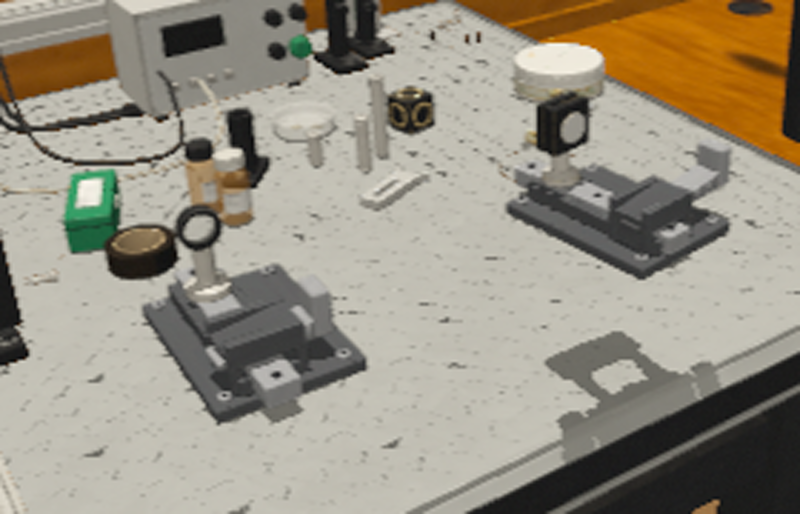

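```bash
python3 -c "
from bench import *
job_done();print(state()['time'])"
```

```text
the job is handed in; nothing more can be done
the job is handed in; nothing more can be done
```

The lens stage's wedge is pushed in and, by my checks, jammed on its bar. I handed the job in at about 21 s of the 32 s allowed. No verdict is reported, and I couldn't measure the force between wedge and bar directly.

- **Push:** with the fingers closed, I pushed the wedge along its ramp at about 2 N. The force began rising about where the wedge should meet the bar. I kept pushing to about 28 N (17–22 N was the expected total), then backed the arm away.
- **Wedge stays in:** afterwards the scene camera put the tab's pushing face about 47 mm from the bar's centre line, about 37 mm further in than at the start. It matches where the fingers stopped, so it did not spring back.
- **Lens bar:** the top view showed no changed pixels at the lens end of the bar. The arm hid the near end from above, but it looked unmoved in the scene view.
- **Mirror stage:** I saw no sign that it moved, and its wedge is still fully out. The top-view pixel comparison did flag changes there (575 pixels), which I put down to the arm blocking part of the view.
- **Robot:** it was clear of everything, with under 1 N on the wrist sensor.

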